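# Seat the proud bushing and reset the press

## Robot

A 6-joint arm with a two-finger parallel gripper is mounted at the origin on the work surface. World frame = base frame: x ahead of the robot, y to its left, z up, the work surface at z = 0. Lengths are in m, angles in rad, forces in N, time in s.
With the tool pointing down it reaches from about 0.25 to 0.725 m from the base axis. Payload 4 kg.
Tool frame: the origin (TCP) lies on the centre line of the jaws, within the pads' length; the fingertips stand 11 mm ahead of it and the grasp point (between the pads) lies 8 mm behind it; z points along the fingers, x is the direction in which the jaws open and shut, and the axes are right-handed (so a half turn about z gives the same grasp; the last joint's range is limited). The gripper opens to 85 mm and grips with 20 to 120 N. Pads are 22 mm wide; open, the fingers measure 114 mm over their backs; the gripper's body (76 mm by 85 mm) begins 54 mm behind the grasp point. The pads swing forward as they close: fully open they stand 13 mm farther back than shut.
Start: joints at [1.159, 0.241, 0.005, 1.335, 0, 1.571], TCP at [0.2, 0.458, 0.242] pointing down, gripper open.
Joint ranges: [-2.72, 2.72], [-1.05, 1.87], [-1.09, 1.28], [-1.99, 2.15], [-1.42, 1.44], [-3.14, 3.14]. Speed limits (rad/s): [2.79, 2.79, 3.14, 3.14, 3.14, 3.14].

## Interface

Orientations are given as a unit quaternion [x, y, z, w].
In Python, from workcell import bot, viewer, order gives the robot as it stands. The module is installed in compiled form; this text tells all that it offers.
- The arm moves only by the tool send_rows, never from a script. Its argument "increments" is a list that holds one entry, the list of rows, each a list of 4 numbers: the shift along the tool's x, y, z in m, then the turn about the tool's z in degrees. A call has exactly 8 rows; each row shifts and turns the pose as measured when the row begins, along the tool's axes as they then stand; what a row does not reach is not made up. A row lasts 1/10 s, in which the tool goes at most 50 mm and 8.59 degrees, less where a joint would pass 70% of its speed; a pose out of reach is approached as far as the arm can. A call is refused whole if a number of a shift passes 0.05 or a number of a turn 8.59, either way. A call with a gripper value outside its range is refused whole. "hand" is the closure, from -1 (fully open) to 1 (shut), so that 0 is half open, set as the call begins (left out, the last holds). The fingers move at their own pace and stop on an object; the grip force is fixed at half the most. Time passes only in rows, so rows that do not move let the fingers close, or fill a call up. It gives the time, the measured TCP pose, the force and the opening at its end, in the units of the state.
- bot.get_obs(): the state, without advancing time (a new reading comes with each control period).
- viewer.camera(name): name is "side" or "top"; returns a dict with "image" (400x640x3 uint8, red, green, blue), "range_z" (400x640 float32, m along the optical axis (not along the pixel's ray), 0 where there is no reading), "camera_matrix" (3x3 intrinsics, pixels), "eye" and "rotation" of the camera in the world. Camera axes: x right, y down, z forward; pixel columns grow to the right and rows downward; lengths in m; the calibration is good to about 2 mm. A picture is of the moment at which its call begins.
- order.job_done(): hands the job in, once; it reports no verdict.
The state is a dict: "clock": time; "joint_pos": joint angles; "joint_vel": joint speeds; "tau": joint torques, N m; "eef_pos": TCP position; "tool_rot": TCP orientation; "ft_force": force on the tool from outside, world axes, zero at the start; "ft_torque": the same for the moment, N m; "grip_width": finger opening in m.
Only numpy, scipy, OpenCV 4.12 (cv2) and the standard library are available. Lean on these libraries where they do the work, as an engineer would, in place of code of your own. Each camera call takes 0.05 s, during which the arm holds its last target.

## Task

The press has stopped because one of the bushings in the front of its dial stands proud of its nest. With the fingertips push that bushing gently straight down until its head is fully home on the dial, level with its neighbours; then press the small plain reset button on the control box right in, let it come out again and draw the hand clear. Do not grip or pull up the bushing, do not touch the other bushings, the mushroom start button or the selector, and leave the loose things on the bench where they are.

Things in the scene. Friction and masses are not known exactly. Their poses are not given: they have to be found in the camera images.
- press: bench-top dial-feed press, fixed. Origin on the bench (z = 0) under the axis of its round dial, z up. Two posts, head plate (underside 260 mm, machine top 403 mm above the bench), ram and a sensor stand at its own +y side; nothing overhangs the dial at own y below 0.06 m. Its base is 200 mm wide in own x
- dial_top (a point): centre of the flat top of the dark dial, 95 mm above the bench, axes as the press. Dial 260 mm across; ten nests on a 105 mm radius, 36 degrees (65 mm) apart. The five front nests, the only ones that may hold the proud bushing, lie at -162, -126, -90, -54 and -18 degrees from own +x. A 64 mm hub in the middle stands 14 mm above the dial
- proud_bushing: the one of the five front bushings that stands proud: brass sleeve, head 28 mm across and 10 mm high on a 20 mm shank 22 mm long; origin on its axis at the underside of the head. Head 10 to 14 mm above the dial at the start; home, it rests on the dial (origin 95 mm, top 105 mm above the bench). It slides straight down under about 4 N, stays where left, and stops hard at home
- seated_a: a seated neighbour in another front nest, same brass sleeve, head 28 mm across and 10 mm high on a 20 mm shank 22 mm long; origin on its axis at the underside of the head; head down on the dial, 95 mm above the bench. Not to be touched
- seated_b: a seated neighbour in another front nest, same brass sleeve, head 28 mm across and 10 mm high on a 20 mm shank 22 mm long; origin on its axis at the underside of the head; head down on the dial, 95 mm above the bench. Not to be touched
- seated_c: a seated neighbour in another front nest, same brass sleeve, head 28 mm across and 10 mm high on a 20 mm shank 22 mm long; origin on its axis at the underside of the head; head down on the dial, 95 mm above the bench. Not to be touched
- seated_d: a seated neighbour in another front nest, same brass sleeve, head 28 mm across and 10 mm high on a 20 mm shank 22 mm long; origin on its axis at the underside of the head; head down on the dial, 95 mm above the bench. Not to be touched
- rear_bushings: three seated bushings in the nests by the ram, head tops 105 mm above the bench, one body with the press's own origin and axes. Not to be touched
- control_box: grey enclosure fixed on the bench, 205 mm (own x) by 84 mm (y) by 62 mm high, origin at the middle of its underside; three controls stand on its top in a row along own x, at -62, 0 and +62 mm, in any order
- reset_bezel: steel collar of the reset button, 36 mm across and 6 mm high, origin at the middle of its underside on the box top
- reset_button_top (a point): middle of the flat top of the reset button, the small plain round push button 26 mm across; it stands 13 mm above the box top and 7 mm above its collar
- reset_button (a joint): how far the reset button is pressed straight down: 0 = out, 0.005 m = right in. Its spring takes 2 N to start and 5 N right in, and pushes it out again when let go
- start_button: the start button: mushroom head 40 mm across, top 31 mm above the box top; origin on its axis 6 mm above the box top. Not to be touched
- selector: the selector switch: round base with an upright bar 28 by 9 mm, top 24 mm above the box top; origin on its axis 6 mm above the box top; it may be turned either way. Not to be touched
- spare_bushing: a loose bushing of the same kind standing on the bench, 32 mm high, not in the dial; origin on its axis at its foot, on the bench. Leave it
- spanner: a loose steel spanner 140 mm long lying on the bench, origin at its middle underneath. Leave it
- oil_bottle: a loose oil bottle 52 mm across, 135 mm high, origin under its middle. Leave it

How it is judged:
By the outcome, as a careful person would: the job done as asked, in the order asked, and still so for the second after the job is handed in, with the robot touching nothing.
It also fails if it takes over 45 s, if anything falls off the work surface, if the arm or the gripper's body presses on something with over 40 N, if the wrist force passes 120 N, or if a joint passes its speed limit or range.

## Working session

There is one attempt and no reset: what is moved stays moved. The work goes in short steps, Python scripts to look and compute and a tool call to move; the robot and the scene stay as the last step left them, time stands still between calls to the robot, and variables do not carry over. Pictures are saved under pics/ and viewed, and the job is handed in when it is done.

Besides the shell and the picture viewer there is one more tool, called after ">>>" as name(argument=value, ...), one argument or row to a line, values as JSON. send_rows: Moves the arm, as the interface text tells. Its arguments: {"type":"object","properties":{"increments":{"type":"array","items":{"type":"array","items":{"type":"array","items":{"type":"number"}}}},"hand":{"type":"number"}},"required":["increments"]}

```bash
mkdir -p pics; cat > h.py <<'E'
import numpy as np, cv2
from workcell import bot, viewer, order
def grab(n,tag):
    c=viewer.camera(n); np.savez(f'{tag}.npz',**{k:np.asarray(v) for k,v in c.items()})
    cv2.imwrite(f'pics/{tag}.png',c['image'][:,:,::-1]); return c
def load(tag): return dict(np.load(f'{tag}.npz'))
def cloud(c):
    K=c['camera_matrix'];z=c['range_z'];v,u=np.mgrid[0:400,0:640]
    P=np.stack([(u-K[0,2])/K[0,0]*z,(v-K[1,2])/K[1,1]*z,z],-1)
    return P@np.asarray(c['rotation']).T+np.asarray(c['eye'])
E
python3 - <<'E'
from h import *
for n in('side','top'):
    c=grab(n,n+'0'); print(n,c['eye'],c['rotation'],c['camera_matrix'])
print(bot.get_obs())
E
```

```text
side [ 0.15778001 -0.69298191  0.67302122] [ 0.86856554 -0.24144876  0.10865095 -0.4189169 ] [[439.57730569   0.         323.59897888]
 [  0.         439.57730569 199.7270639 ]
 [  0.           0.           1.        ]]
top [ 0.21700637 -0.05523713  1.46268854] [ 0.71023556 -0.69485842  0.07815974 -0.08141419] [[504.86700199   0.         324.14089962]
 [  0.         504.86700199 201.37956225]
 [  0.           0.           1.        ]]
{'clock': 0.1, 'joint_pos': array([1.15895367e+00, 2.41362732e-01, 3.85429853e-03, 1.33515950e+00,
       2.48340685e-05, 1.57079100e+00]), 'joint_vel': array([-0.0009827 , -0.0034938 ,  0.00168359,  0.00205599,  0.00077718,
       -0.00114378]), 'tau': array([ 1.13612612e-04, -3.73138225e+01,  2.53009433e+01,  1.08478303e-02,
        2.45504754e-05,  2.74687515e-06]), 'eef_pos': array([0.19992997, 0.45770843, 0.24148762]), 'tool_rot': array([ 8.36747423e-01,  5.47588234e-01, -7.89831834e-04,  5.02039932e-04]), 'ft_force': array([ 0.60675389, -0.2756073 , -0.22962628]), 'ft_torque': array([ 0.02854285,  0.02814177, -0.00867719]), 'grip_width': 0.08544375803352372}
```

```bash
sed -i "s/np.asarray(c\['rotation'\]).T/Rotation.from_quat(c['rotation']).as_matrix().T/; 1a from scipy.spatial.transform import Rotation" h.py
```

```text
(no output)
```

View pics/side0.png

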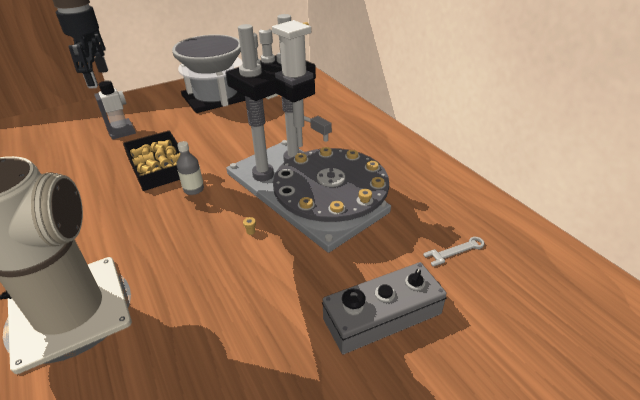

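View pics/top0.png

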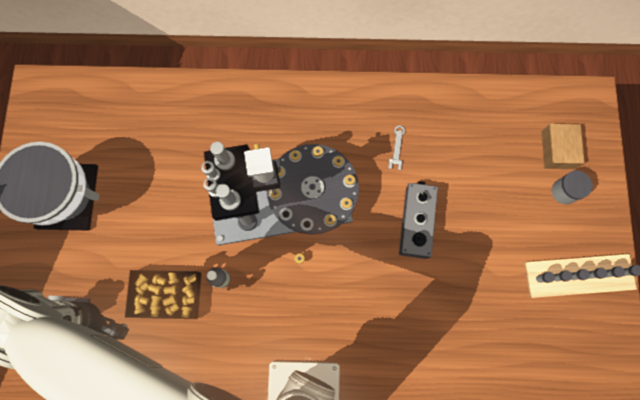

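```bash
python3 - <<'E'
from h import *
for t,(a,b,d,e) in(('side0',(265,395,140,225)),('top0',(265,365,135,240))):
    c=load(t);im=c['image'][b if 0 else d:e,a:b][:,:,::-1]
    cv2.imwrite(f'pics/{t}_dial.png',cv2.resize(im,None,fx=5.5,fy=5.5,interpolation=cv2.INTER_CUBIC))
c=load('side0');cv2.imwrite('pics/box_s.png',cv2.resize(c['image'][255:350,315:450,::-1],None,fx=5,fy=5,interpolation=cv2.INTER_CUBIC))
for t in('side0','top0'):
    P=cloud(load(t)); Z=P[...,2]
    for lo,hi in((.088,.1),(.1005,.108),(.108,.125),(.055,.068)):
        m=(Z>lo)&(Z<hi)&(P[...,0]>.2)&(P[...,0]<.75)&(np.abs(P[...,1])<.4)
        print(t,lo,hi,m.sum(),np.median(P[m],0), P[m].min(0),P[m].max(0))
E
```

```text
side0 0.088 0.1 5850 [ 0.54571885 -0.03047147  0.09524241] [ 0.29643266 -0.32869258  0.08800506] [0.70061962 0.25399337 0.09997587]
side0 0.1005 0.108 1089 [ 0.56609705 -0.0187522   0.10445598] [ 0.30343971 -0.12844009  0.10056815] [0.68988308 0.2461458  0.10796408]
side0 0.108 0.125 344 [0.57086558 0.16212067 0.1150787 ] [ 0.30696389 -0.1297713   0.10800381] [0.66935459 0.24520087 0.12492335]
side0 0.055 0.068 3981 [ 0.48372736 -0.32622929  0.0620283 ] [ 0.29302559 -0.36938352  0.05501006] [0.59900295 0.24642982 0.06799949]
top0 0.088 0.1 5215 [ 0.55266522 -0.01427811  0.09504388] [ 0.29563201 -0.32971618  0.08800557] [0.69936123 0.2653418  0.09999751]
top0 0.1005 0.108 904 [ 0.5674366  -0.01656576  0.10355344] [ 0.30288517 -0.13628569  0.10050234] [0.69671341 0.26024403 0.10799942]
top0 0.108 0.125 229 [ 0.58219905 -0.06004408  0.11127383] [ 0.30772666 -0.12689397  0.1080066 ] [0.68368489 0.24241239 0.1249549 ]
top0 0.055 0.068 1738 [ 0.49203334 -0.31156952  0.06215602] [ 0.29242262 -0.36780785  0.05502094] [0.60037858 0.30434712 0.0679842 ]
```

View pics/side0_dial.png

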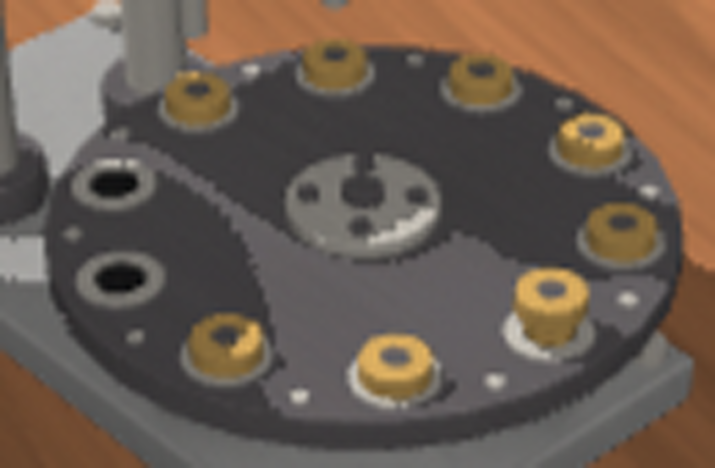

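View pics/top0_dial.png

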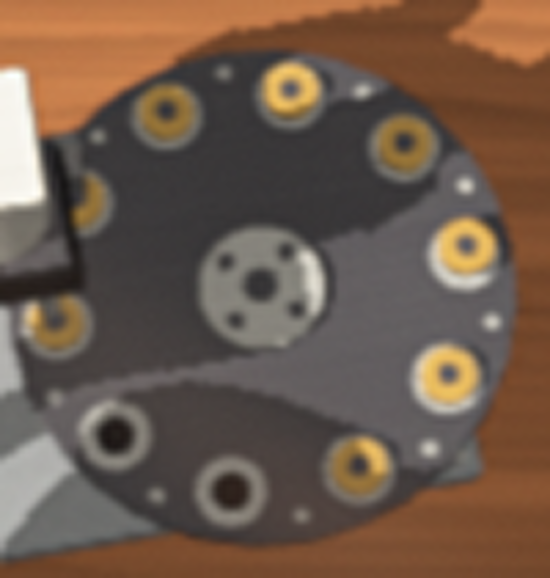

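View pics/box_s.png

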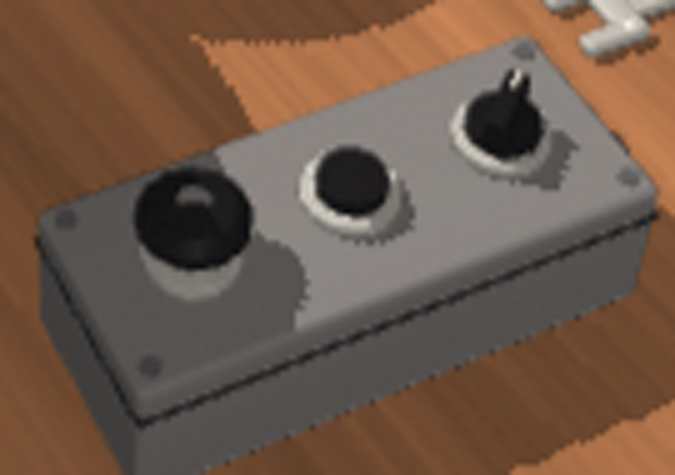

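```bash
python3 - <<'E'
from h import *
from scipy.optimize import least_squares
S,T=load('side0'),load('top0')
PS,PT=cloud(S),cloud(T)
for P,n in((PS,'side'),(PT,'top')):
    Z=P[...,2]; d=np.hypot(P[...,0]-.56,P[...,1]+.02)
    m=(abs(Z-.095)<.003)&(d<.16)
    # dial rim circle fit from hull of dial-top points
    h=cv2.convexHull(P[m][:,:2].astype(np.float32))[:,0]
    (cx,cy),r=cv2.minEnclosingCircle(h); print(n,'dial',cx,cy,r,np.median(Z[m]))
    hub=(abs(Z-.109)<.003)&(np.hypot(P[...,0]-cx,P[...,1]-cy)<.04); print(' hub',np.median(P[hub],0),(P[hub].min(0)+P[hub].max(0))/2)
    hd=(Z>.1005)&(Z<.13)&(d>.08)&(d<.125)
    nl,lab,st,ce=cv2.connectedComponentsWithStats(hd.astype(np.uint8))
    for i in range(1,nl):
        if st[i,4]>25:
            q=P[lab==i]; print('  ',ce[i].round(1),st[i,4],np.median(q[:,2]).round(4),np.percentile(q[:,2],90).round(4),((q.min(0)+q.max(0))/2).round(4))
def ray(c,u,v):
    K=c['camera_matrix'];d=np.array([(u-K[0,2])/K[0,0],(v-K[1,2])/K[1,1],1])
    return np.asarray(c['eye']),Rotation.from_quat(c['rotation']).as_matrix()@d
def atz(c,u,v,z): e,d=ray(c,u,v); return e+d*(z-e[2])/d[2]
print('proud PS',PS[193,365],PT[179,349])
for z in(.114,.117,.12): print(z,atz(S,365.4,192.5,z),atz(T,349.5,179.5,z))
print('reset side',atz(S,385.4,291.4,.075),PS[291,385],'top',PT[218,421],atz(T,421,218.5,.075))
cv2.imwrite('pics/box_t.png',cv2.resize(T['image'][175:265,385:450,::-1],None,fx=6,fy=6,interpolation=cv2.INTER_CUBIC))
E
```

```text
side dial 0.5702559351921082 -0.011346331797540188 0.13169343769550323 0.09534063962152484
 hub [ 0.57079623 -0.01447209  0.1077289 ] [ 0.57054009 -0.01186406  0.10835965]
   [325.3 150.7] 64 0.1049 0.1066 [0.6147 0.0816 0.1043]
   [351.7 153.5] 63 0.1053 0.1067 [0.6597 0.0384 0.1044]
   [300.4 156.5] 79 0.105 0.1068 [0.5507 0.0906 0.1043]
   [371.5 164.5] 75 0.1051 0.1067 [ 0.6732 -0.0237  0.1043]
   [377.5 180.8] 90 0.105 0.1062 [ 0.6475 -0.0837  0.1041]
   [364.6 194.2] 133 0.1149 0.1165 [ 0.5903 -0.1154  0.1093]
   [305.6 201.5] 105 0.1051 0.1062 [ 0.4789 -0.0628  0.1045]
   [336.3 205.3] 111 0.1049 0.1064 [ 0.5267 -0.1079  0.1043]
top dial 0.5705022811889648 -0.01189292874187231 0.12996362149715424 0.09510022590965328
 hub [ 0.56766324 -0.01370363  0.10776937] [ 0.56903497 -0.01246501  0.10899504]
   [317.7 151.5] 69 0.1058 0.1086 [ 0.6722 -0.0235  0.1071]
   [295.4 156. ] 60 0.1053 0.1103 [0.658  0.0394 0.1069]
   [338.3 160.9] 81 0.1049 0.1084 [ 0.6469 -0.0833  0.106 ]
   [280.8 171.5] 31 0.1048 0.1085 [0.6137 0.0785 0.1057]
   [349.5 179.7] 82 0.1145 0.119 [ 0.5909 -0.1143  0.1113]
   [275.3 194.2] 58 0.1049 0.1083 [0.5476 0.09   0.1082]
   [346.5 202.9] 73 0.1055 0.1094 [ 0.5273 -0.1072  0.1075]
   [330.4 219.7] 76 0.1049 0.1084 [ 0.4786 -0.0639  0.106 ]
proud PS [ 0.59057399 -0.1165901   0.1152943 ] [ 0.59234539 -0.11293447  0.1138595 ]
0.114 [ 0.5932494  -0.11430041  0.114     ] [ 0.59090103 -0.11432816  0.114     ]
0.117 [ 0.59091244 -0.11740592  0.117     ] [ 0.59006935 -0.11419672  0.117     ]
0.12 [ 0.58857548 -0.12051142  0.12      ] [ 0.58923766 -0.11406528  0.12      ]
reset side [ 0.49344303 -0.32021547  0.075     ] [ 0.49483194 -0.31754229  0.07241956] top [ 0.49465935 -0.31752394  0.07353121] [ 0.49294029 -0.31721689  0.075     ]
```

View pics/box_t.png

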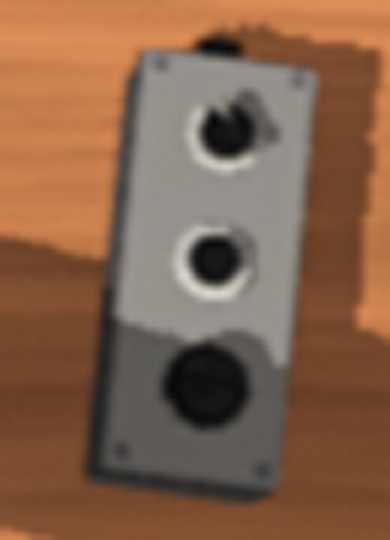

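```bash
python3 - <<'E'
from h import *
for t in('side0','top0'):
    P=cloud(load(t)); m=(P[...,2]>.16)&(P[...,0]>.28)&(P[...,0]<.9)&(P[...,1]<.38)&(P[...,1]>-.5)
    q=P[m]; print(t,q.min(0),q.max(0))
    H,xe,ye=np.histogram2d(q[:,0],q[:,1],bins=[np.arange(.28,.9,.05),np.arange(-.1,.4,.05)]);print(ye.round(2))
    for a,r in zip(xe,H): print(round(a,2),r.astype(int))
    for n,(lo,hi) in dict(bottle=(.12,.15)).items():
        m=(P[...,2]>lo)&(P[...,2]<hi)&(P[...,0]<.42)&(P[...,0]>.25)&(abs(P[...,1])<.35);print(n,m.sum() and P[m].mean(0))
    # reset button & collar
    d=np.hypot(P[...,0]-.494,P[...,1]+.318); m=(d<.02)&(P[...,2]>.0715)&(P[...,2]<.08);q=P[m];print('btn',m.sum(),np.median(q,0),(q.min(0)+q.max(0))/2)
    m=(abs(P[...,2]-.062)<.003)&(P[...,1]<-.2)&(P[...,0]>.3);r=cv2.minAreaRect(P[m][:,:2].astype(np.float32));print('box',r)
E
```

```text
side0 [0.43935259 0.06005127 0.16003198] [0.62863765 0.23988407 0.40450993]
[-0.1  -0.05  0.    0.05  0.1   0.15  0.2   0.25  0.3   0.35]
0.28 [0 0 0 0 0 0 0 0 0]
0.33 [0 0 0 0 0 0 0 0 0]
0.38 [0 0 0 0 0 0 0 0 0]
0.43 [   0    0    0    0  367 1025   93    0    0]
0.48 [  0   0   0 616 601 697  84   0   0]
0.53 [   0    0    0 1737   97  369  439    0    0]
0.58 [  0   0   0 185 216  52   7   0   0]
0.63 [0 0 0 0 0 0 0 0 0]
0.68 [0 0 0 0 0 0 0 0 0]
0.73 [0 0 0 0 0 0 0 0 0]
0.78 [0 0 0 0 0 0 0 0 0]
0.83 [0 0 0 0 0 0 0 0 0]
bottle [0.31825021 0.23955911 0.13083584]
btn 153 [ 0.49468201 -0.31696792  0.07490793] [ 0.4952936  -0.31611263  0.07451954]
box ((0.49468427896499634, -0.31734904646873474), (0.08503922820091248, 0.20423580706119537), 83.55132293701172)
top0 [0.43926665 0.06163997 0.16226327] [0.6263321  0.24768214 0.41052921]
[-0.1  -0.05  0.    0.05  0.1   0.15  0.2   0.25  0.3   0.35]
0.28 [0 0 0 0 0 0 0 0 0]
0.33 [0 0 0 0 0 0 0 0 0]
0.38 [0 0 0 0 0 0 0 0 0]
0.43 [  0   0   0   0 225 507 157   0   0]
0.48 [  0   0   0 265 478 347 234   0   0]
0.53 [  0   0   0 430 364 588 353   0   0]
0.58 [  0   0   0  47  60 314 115   0   0]
0.63 [0 0 0 0 0 0 0 0 0]
0.68 [0 0 0 0 0 0 0 0 0]
0.73 [0 0 0 0 0 0 0 0 0]
0.78 [0 0 0 0 0 0 0 0 0]
0.83 [0 0 0 0 0 0 0 0 0]
bottle [0.31825897 0.24305833 0.13437056]
btn 67 [ 0.49443352 -0.31737727  0.07499838] [ 0.49343634 -0.31867259  0.07591972]
box ((0.5080007314682007, -0.5505210161209106), (0.4717772603034973, 0.6058397889137268), 13.54468059539795)
```

>>> send_rows(
  increments=[
    [[0, 0, 0, 8.3], [0, 0, 0, 8.3], [0, 0, 0, 8.3], [0, 0, 0, 8.3], [0, 0, 0, 8.3], [0, 0, 0, 8.3], [0, 0, 0, 8.3], [0, 0, 0, 8.3]],
  ],
  hand=1,
)

```text
clock: 0.9
eef_pos: [0.1987, 0.4549, 0.237]
tool_rot: [1.0, -0.02, -0.002, 0.006]
ft_force: [0.7, 0.5, 0.1]
grip_width: 0.0004
```

>>> send_rows(
  increments=[
    [[0.01, 0.04, -0.002, 0], [0.01, 0.05, -0.002, 0], [0.01, 0.05, 0, 0], [0.01, 0.05, 0, 0], [0.01, 0.05, 0, 0], [0.015, 0.05, 0, 0], [0.015, 0.05, 0, 0], [0.015, 0.05, 0, 0]],
  ],
)

```text
clock: 1.7
eef_pos: [0.2735, 0.0709, 0.2413]
tool_rot: [1.0, -0.014, -0.003, 0.008]
ft_force: [1.7, 0.5, -0.5]
grip_width: 0.0001
```

>>> send_rows(
  increments=[
    [[0.005, 0.05, 0, 0], [0.01, 0.05, 0, 0], [0.02, 0.05, 0, 0], [0.04, 0.03, 0, 0], [0.05, 0, 0, 0], [0.05, 0, 0, 0], [0.05, 0, 0, 0], [0.05, 0, 0, 0]],
  ],
)

```text
clock: 2.5
eef_pos: [0.5384, -0.125, 0.2425]
tool_rot: [1.0, -0.024, -0.002, 0.008]
ft_force: [-0.1, -0.1, 0.7]
grip_width: -0.0003
```

```bash
python3 - <<'E'
from h import *
o=bot.get_obs(); print(o['eef_pos'],o['joint_pos'].round(3),o['ft_force'].round(2),Rotation.from_quat(o['tool_rot']).as_matrix().round(4))
E
```

```text
[ 0.53839575 -0.12498905  0.24248508] [-0.219  0.347  0.151  1.376 -0.017  1.401] [-0.1  -0.14  0.73] [[ 0.9988 -0.0486 -0.0047]
 [-0.0487 -0.9987 -0.0168]
 [-0.0039  0.017  -0.9998]]
```

>>> send_rows(
  increments=[
    [[0.026, -0.007, 0, 0], [0.026, -0.007, 0, 0], [0, 0, 0.02, 0], [0, 0, 0.025, 0], [0, 0, 0.025, 0], [0, 0, 0.02, 0], [0, 0, 0.008, 0], [0, 0, 0, 0]],
  ],
)

```text
clock: 3.3
eef_pos: [0.5978, -0.1144, 0.1322]
tool_rot: [1.0, -0.024, -0.006, 0.008]
ft_force: [0.5, 0.7, -0.5]
grip_width: -0.0
```

```bash
python3 - <<'E'
from h import *
s=grab('side','side1');t=grab('top','top1')
a=cv2.resize(s['image'][120:240,290:410,::-1],(390,390),interpolation=cv2.INTER_CUBIC);b=cv2.resize(t['image'][130:230,270:370,::-1],(390,390),interpolation=cv2.INTER_CUBIC)
cv2.imwrite('pics/c1.png',np.hstack([a,b]))
o=bot.get_obs(); print(o['eef_pos'],o['ft_force'].round(2),Rotation.from_quat(o['tool_rot']).as_matrix().round(4))
P=cloud(s); d=np.hypot(P[...,0]-.591,P[...,1]+.1147);m=(d<.03)&(P[...,2]>.11)&(P[...,2]<.2);print(np.sort(P[m][:,2])[:200:10].round(4))
E
```

```text
[ 0.59880688 -0.11454429  0.133926  ] [ 0.28 -0.46  0.69] [[ 0.9989 -0.047  -0.0091]
 [-0.0471 -0.9988 -0.0157]
 [-0.0083  0.0161 -0.9998]]
[0.11   0.1125 0.1135 0.1143 0.1146 0.1152 0.1158 0.1161 0.1165 0.117
 0.1241 0.1289 0.1306 0.1332 0.1344 0.1363 0.1377 0.1392 0.1411 0.1425]
```

View pics/c1.png

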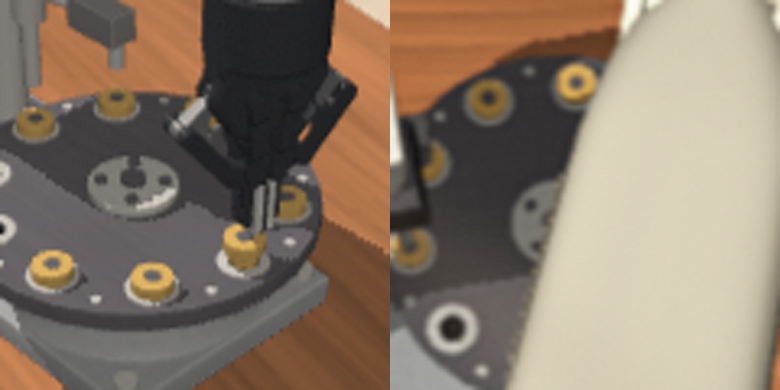

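>>> send_rows(
  increments=[
    [[-0.004, 0, 0, 0], [-0.003, 0, 0, 0], [0, 0, 0, 0], [0, 0, 0, 0], [0, 0, 0, 0], [0, 0, 0, 0], [0, 0, 0, 0], [0, 0, 0, 0]],
  ],
)

```text
clock: 4.2
eef_pos: [0.5942, -0.1149, 0.1398]
tool_rot: [1.0, -0.024, 0.001, 0.009]
ft_force: [0.7, 0.1, 0.3]
grip_width: 0.0002
```

```bash
python3 - <<'E'
from h import *
s=grab('side','side2')
cv2.imwrite('pics/c2.png',cv2.resize(s['image'][150:230,310:410,::-1],None,fx=6,fy=6,interpolation=cv2.INTER_CUBIC))
o=bot.get_obs(); print(o['eef_pos'],o['ft_force'].round(2),o['joint_vel'].round(3))
E
```

```text
[ 0.5941861  -0.1148237   0.13973529] [ 0.38 -0.48 -0.11] [ 0.002  0.001 -0.001 -0.001 -0.     0.001]
```

View pics/c2.png

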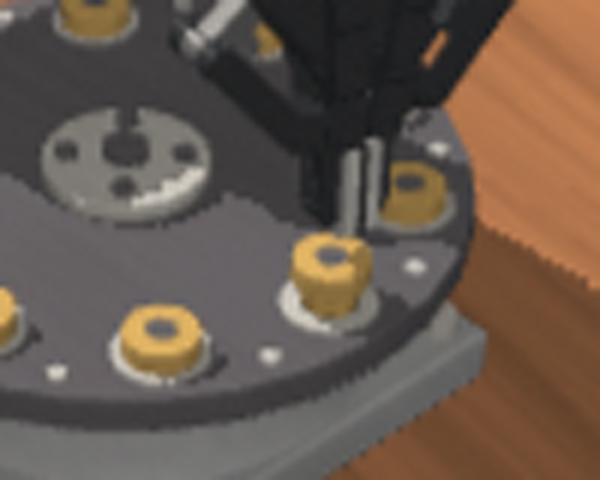

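>>> send_rows(
  increments=[
    [[-0.003, 0, 0.004, 0], [0, 0, 0.004, 0], [0, 0, 0.003, 0], [0, 0, 0.002, 0], [0, 0, 0, 0], [0, 0, 0, 0], [0, 0, 0, 0], [0, 0, 0, 0]],
  ],
)

```text
clock: 5.05
eef_pos: [0.5908, -0.1149, 0.1254]
tool_rot: [1.0, -0.024, 0.0, 0.009]
ft_force: [-1.1, -0.1, 0.8]
grip_width: 0.0002
```

```bash
python3 - <<'E'
from h import *
s=grab('side','side3')
im=cv2.resize(s['image'][150:230,310:410,::-1],None,fx=6,fy=6,interpolation=cv2.INTER_CUBIC)
o=bot.get_obs(); print(o['eef_pos'],o['ft_force'].round(2),o['joint_vel'].round(3))
R=Rotation.from_quat(o['tool_rot']).as_matrix();K=s['camera_matrix'];Rc=Rotation.from_quat(s['rotation']).as_matrix()
def pr(p): q=Rc.T@(p-s['eye']);return K[:2,:2]@(q[:2]/q[2])+K[:2,2]
for dx in(-.0145,0,.0145):
  for dy in(-.011,.011):
    u=(pr(o['eef_pos']+R@[dx,dy,.011])-[310,150]+.5)*6; cv2.circle(im,tuple(int(x) for x in u),3,(0,0,255),-1)
for a in np.arange(0,6.28,.3):
    u=(pr(np.array([.591+.014*np.cos(a),-.1147+.014*np.sin(a),.1155]))-[310,150]+.5)*6; cv2.circle(im,tuple(int(x) for x in u),2,(0,255,0),-1)
cv2.imwrite('pics/c3.png',im)
E
```

```text
[ 0.59079301 -0.11487895  0.1254172 ] [-0.48 -0.18 -0.15] [ 0.     0.     0.     0.001  0.    -0.001]
```

View pics/c3.png

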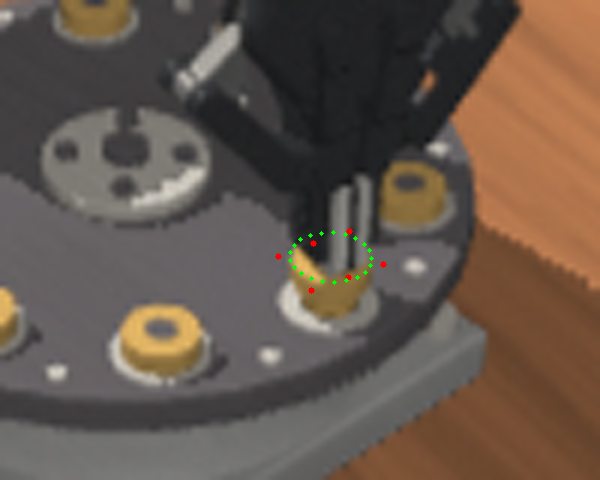

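>>> send_rows(
  increments=[
    [[0, 0, 0.002, 0], [0, 0, 0.002, 0], [0, 0, 0.002, 0], [0, 0, 0.001, 0], [0, 0, 0.001, 0], [0, 0, 0, 0], [0, 0, 0, 0], [0, 0, 0, 0]],
  ],
)

```text
clock: 5.9
eef_pos: [0.5908, -0.1149, 0.1182]
tool_rot: [1.0, -0.024, 0.001, 0.009]
ft_force: [-1.6, 0.4, 2.7]
grip_width: 0.0002
```

>>> send_rows(
  increments=[
    [[0, 0, 0.001, 0], [0, 0, 0.001, 0], [0, 0, 0, 0], [0, 0, 0, 0], [0, 0, 0, 0], [0, 0, 0, 0], [0, 0, 0, 0], [0, 0, 0, 0]],
  ],
)

```text
clock: 6.7
eef_pos: [0.5908, -0.1149, 0.1162]
tool_rot: [1.0, -0.024, 0.001, 0.009]
ft_force: [-1.0, 0.2, 2.9]
grip_width: -0.0002
```

```bash
python3 - <<'E'
from h import *
s=grab('side','side4')
cv2.imwrite('pics/c4.png',cv2.resize(s['image'][150:230,310:410,::-1],None,fx=6,fy=6,interpolation=cv2.INTER_CUBIC))
o=bot.get_obs(); print(o['eef_pos'],o['ft_force'].round(2),o['joint_vel'].round(3))
E
```

```text
[ 0.59084711 -0.11489484  0.11620853] [-1.62  0.3   3.69] [-0.001  0.001 -0.    -0.001 -0.001 -0.   ]
```

View pics/c4.png

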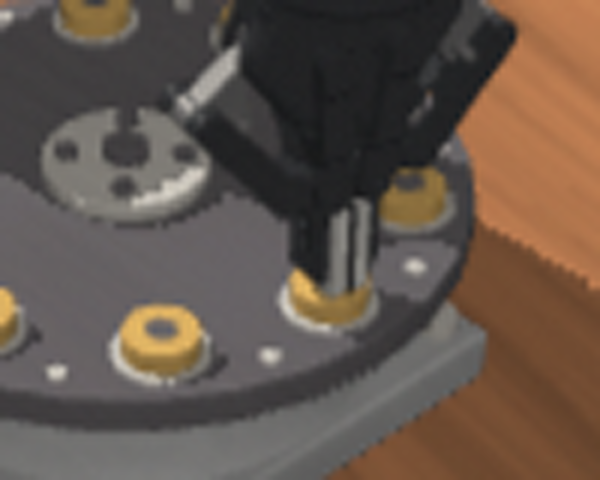

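Nearly home: the head sits low in the collar at about (330,300) in the crop. I'll continue in 1 mm steps until the force rises.

>>> send_rows(
  increments=[
    [[0, 0, 0.001, 0], [0, 0, 0.001, 0], [0, 0, 0, 0], [0, 0, 0, 0], [0, 0, 0, 0], [0, 0, 0, 0], [0, 0, 0, 0], [0, 0, 0, 0]],
  ],
)

```text
clock: 7.55
eef_pos: [0.591, -0.115, 0.1162]
tool_rot: [1.0, -0.024, 0.002, 0.009]
ft_force: [-0.7, 0.5, 3.8]
grip_width: -0.0002
```

>>> send_rows(
  increments=[
    [[0, 0, 0.002, 0], [0, 0, 0.002, 0], [0, 0, 0.003, 0], [0, 0, 0.003, 0], [0, 0, 0.003, 0], [0, 0, 0.003, 0], [0, 0, 0.003, 0], [0, 0, 0.003, 0]],
  ],
)

```text
clock: 8.35
eef_pos: [0.591, -0.115, 0.116]
tool_rot: [1.0, -0.023, 0.008, 0.009]
ft_force: [-7.7, 1.1, 17.2]
grip_width: 0.0005
```

>>> send_rows(
  increments=[
    [[0, 0, -0.003, 0], [0, 0, -0.01, 0], [0, 0, -0.02, 0], [0, 0, -0.03, 0], [0, 0, -0.04, 0], [0, 0.04, -0.02, 0], [-0.02, 0.05, 0, 0], [-0.02, 0.05, 0, 0]],
  ],
)

```text
clock: 9.15
eef_pos: [0.5467, -0.2455, 0.2442]
tool_rot: [1.0, -0.016, 0.008, 0.01]
ft_force: [0.7, -0.7, 0.3]
grip_width: 0.0002
```

```bash
python3 - <<'E'
from h import *
s=grab('side','side5')
cv2.imwrite('pics/c5.png',s['image'][:,:,::-1])
cv2.imwrite('pics/c5b.png',cv2.resize(s['image'][140:230,265:410,::-1],None,fx=5,fy=5,interpolation=cv2.INTER_CUBIC))
P=cloud(s)
for x,y in((.591,-.1147),(.527,-.1077),(.647,-.0835),(.479,-.063)):
    d=np.hypot(P[...,0]-x,P[...,1]-y);m=(d<.012)&(P[...,2]>.1)&(P[...,2]<.13);q=P[m];print(m.sum(),np.median(q[:,2]).round(4) if m.any() else 0)
o=bot.get_obs(); print(o['eef_pos'],o['ft_force'].round(2),Rotation.from_quat(o['tool_rot']).as_matrix().round(4))
E
```

```text
70 0.1052
82 0.1051
62 0.1049
69 0.1053
[ 0.54307539 -0.25349469  0.24452846] [-1.48 -3.2   0.47] [[ 0.999  -0.0425  0.013 ]
 [-0.0421 -0.9988 -0.0254]
 [ 0.0141  0.0248 -0.9996]]
```

View pics/c5.png

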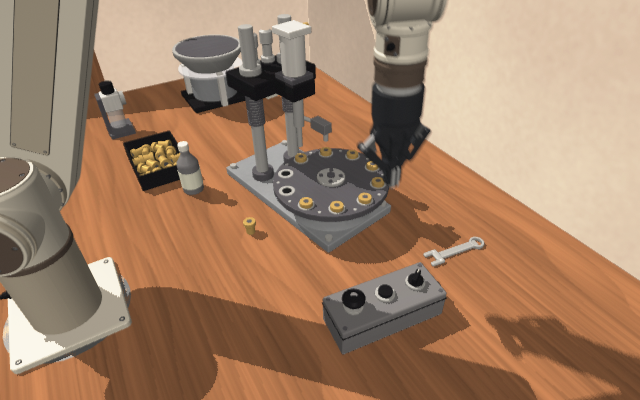

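View pics/c5b.png

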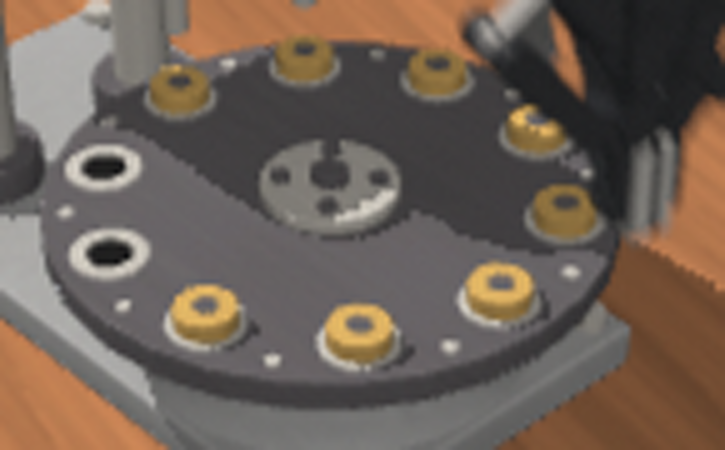

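>>> send_rows(
  increments=[
    [[-0.02, 0.025, 0, 0], [-0.016, 0.025, 0, 0], [-0.01, 0.01, 0, 0], [0, 0, 0.01, 0], [0, 0, 0.03, 0], [0, 0, 0.03, 0], [0, 0, 0.02, 0], [0, 0, 0, 0]],
  ],
)

```text
clock: 10.0
eef_pos: [0.4962, -0.3149, 0.1498]
tool_rot: [1.0, -0.023, 0.008, 0.011]
ft_force: [-0.7, 0.4, 0.9]
grip_width: 0.0001
```

>>> send_rows(
  increments=[
    [[0, 0, 0, 0], [0, 0, 0, 0], [0, 0, 0, 0], [0, 0, 0, 0], [0, 0, 0, 0], [0, 0, 0, 0], [0, 0, 0, 0], [0, 0, 0, 0]],
  ],
)

```text
clock: 10.8
eef_pos: [0.5002, -0.3137, 0.1543]
tool_rot: [1.0, -0.021, 0.011, 0.013]
ft_force: [0.0, 0.7, 0.9]
grip_width: -0.0
```

```bash
python3 - <<'E'
from h import *
o=bot.get_obs(); print(o['eef_pos'],o['ft_force'].round(2),Rotation.from_quat(o['tool_rot']).as_matrix().round(4))
E
```

```text
[ 0.50024534 -0.3136929   0.15430401] [0.02 0.69 0.95] [[ 0.9989 -0.0422  0.0223]
 [-0.0416 -0.9988 -0.026 ]
 [ 0.0234  0.025  -0.9994]]
```

>>> send_rows(
  increments=[
    [[-0.004, 0.002, 0.005, 0], [-0.003, 0.001, 0.012, 0], [0, 0, 0.015, 0], [0, 0, 0.012, 0], [0, 0, 0.005, 0], [0, 0, 0, 0], [0, 0, 0, 0], [0, 0, 0, 0]],
  ],
)

```text
clock: 11.6
eef_pos: [0.4928, -0.3188, 0.1027]
tool_rot: [1.0, -0.021, 0.011, 0.013]
ft_force: [0.2, 0.6, -0.3]
grip_width: 0.0003
```

```bash
python3 - <<'E'
from h import *
s=grab('side','side6')
cv2.imwrite('pics/c6.png',cv2.resize(s['image'][240:350,315:455,::-1],None,fx=5,fy=5,interpolation=cv2.INTER_CUBIC))
o=bot.get_obs(); print(o['eef_pos'],o['ft_force'].round(2),Rotation.from_quat(o['tool_rot']).as_matrix().round(4))
E
```

```text
[ 0.49290466 -0.31888077  0.10293448] [ 1.33 -0.23  0.26] [[ 0.9988 -0.0433  0.0224]
 [-0.0427 -0.9987 -0.0267]
 [ 0.0235  0.0257 -0.9994]]
```

View pics/c6.png

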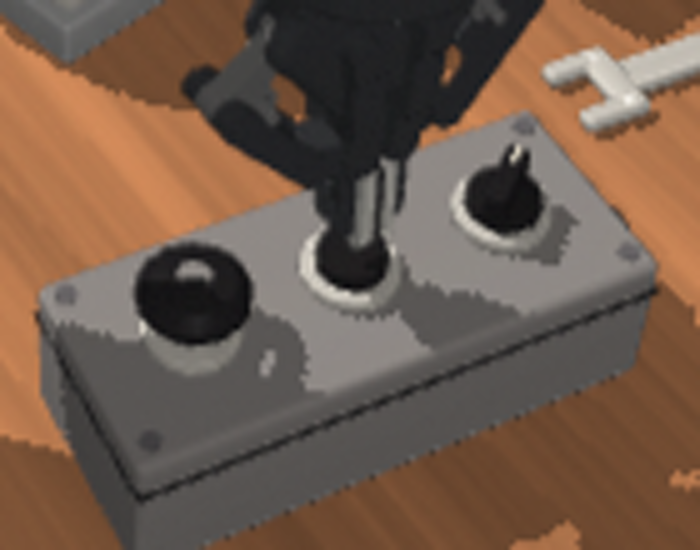

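>>> send_rows(
  increments=[
    [[0.001, -0.002, 0.004, 0], [0, 0, 0.004, 0], [0, 0, 0.004, 0], [0, 0, 0.003, 0], [0, 0, 0.002, 0], [0, 0, 0.002, 0], [0, 0, 0.002, 0], [0, 0, 0.002, 0]],
  ],
)

```text
clock: 12.45
eef_pos: [0.4957, -0.3177, 0.081]
tool_rot: [1.0, -0.021, 0.013, 0.014]
ft_force: [-4.5, 2.8, 17.5]
grip_width: -0.0001
```

>>> send_rows(
  increments=[
    [[0, 0, 0.002, 0], [0, 0, 0.002, 0], [0, 0, 0.002, 0], [0, 0, -0.002, 0], [0, 0, -0.005, 0], [0, 0, -0.01, 0], [0, 0, -0.02, 0], [0, 0, -0.03, 0]],
  ],
)

```text
clock: 13.25
eef_pos: [0.4913, -0.3143, 0.1467]
tool_rot: [1.0, -0.021, 0.011, 0.012]
ft_force: [0.1, -0.0, 1.0]
grip_width: -0.0002
```

>>> send_rows(
  increments=[
    [[0, 0, -0.04, 0], [0, 0, -0.04, 0], [0, 0, -0.03, 0], [0, 0.02, -0.02, 0], [-0.02, 0.03, 0, 0], [-0.03, 0.03, 0, 0], [-0.02, 0.02, 0, 0], [0, 0, 0, 0]],
  ],
)

```text
clock: 14.05
eef_pos: [0.4149, -0.4115, 0.2907]
tool_rot: [1.0, -0.019, 0.015, 0.016]
ft_force: [0.4, 1.6, 0.2]
grip_width: -0.0001
```

>>> send_rows(
  increments=[
    [[0, 0, 0, 0], [0, 0, 0, 0], [0, 0, 0, 0], [0, 0, 0, 0], [0, 0, 0, 0], [0, 0, 0, 0], [0, 0, 0, 0], [0, 0, 0, 0]],
  ],
)

```text
clock: 14.85
eef_pos: [0.4178, -0.4085, 0.2904]
tool_rot: [1.0, -0.017, 0.015, 0.015]
ft_force: [0.2, -0.4, 0.6]
grip_width: 0.0
```

```bash
python3 - <<'E'
from h import *
s=grab('side','side7');t=grab('top','top7')
for c,n in((s,'side0'),(t,'top0')):
    P=cloud(c);P0=cloud(load(n))
    for nm,x,y,r,lo,hi in(('proud',.591,-.1147,.012,.1,.13),('nb',.527,-.1077,.012,.1,.13),('nb2',.647,-.0835,.012,.1,.13),('reset',.494,-.3175,.01,.066,.09)):
        f=lambda P:(lambda q:(len(q),np.median(q).round(4) if len(q) else 0))(P[...,2][(np.hypot(P[...,0]-x,P[...,1]-y)<r)&(P[...,2]>lo)&(P[...,2]<hi)])
        print(n,nm,'before',f(P0),'now',f(P))
o=bot.get_obs(); print(o['eef_pos'],o['ft_force'].round(2),o['joint_vel'].round(3),o['clock'])
E
```

```text
side0 proud before (80, np.float64(0.1152)) now (7, np.float64(0.105))
side0 nb before (75, np.float64(0.1052)) now (75, np.float64(0.1051))
side0 nb2 before (58, np.float64(0.1052)) now (0, 0)
side0 reset before (84, np.float64(0.075)) now (90, np.float64(0.0751))
top0 proud before (57, np.float64(0.1146)) now (55, np.float64(0.1061))
top0 nb before (59, np.float64(0.1054)) now (57, np.float64(0.1058))
top0 nb2 before (52, np.float64(0.1055)) now (55, np.float64(0.1053))
top0 reset before (40, np.float64(0.0754)) now (38, np.float64(0.075))
[ 0.41766326 -0.40864531  0.29043648] [-0.09 -1.26  0.27] [-0.001  0.001  0.    -0.    -0.001 -0.001] 14.95
```

View pics/side7.png

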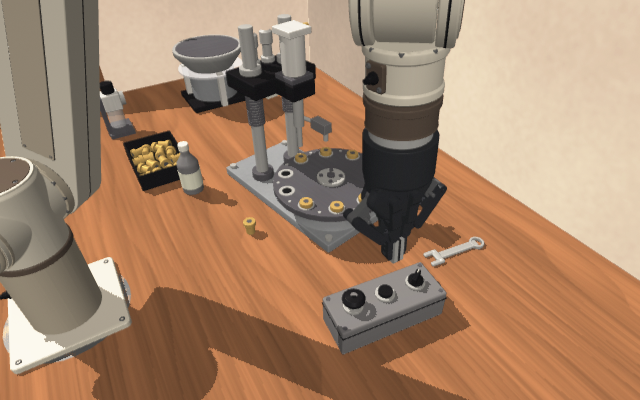

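```bash
python3 -c "
from h import *
print(order.job_done())"
```

```text
the job is handed in; nothing more can be done
None
```

The proud bushing is home, the reset button has been pressed right in and come out again, and the hand is clear. I handed the job in at about 15 s on the robot's clock.

- **Bushing:** I pushed it down with the shut fingertips until it stopped hard at about 17 N, with the fingertips at 105 mm. Once the hand was off it, the side camera read its head at 105.2 mm, against 104.9–105.3 mm for three of its seated neighbours. It read 115.2 mm at the start.
- **Reset button:** I pressed it about 5 mm to its stop, at 17.5 N, with the fingertips at 70 mm. After release its top read 75.0–75.1 mm, the same as before.
- **Last look:** The arm was still, about 0.1 m to the side of the reset button at 0.29 m height, with no contact force. In the side picture, the spanner, spare bushing, bottle, start button and selector looked unmoved; I did not measure them.

One weaker check: in the last pictures the hand hid most of the bushing from the side camera. The top camera gave its head as 106.1 mm, against 105.3–105.8 mm for two neighbours, which is within the camera's 2 mm accuracy.

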